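Load the paste mixer through its graded adapter cups

ROBOT

A 7-joint arm with a two-finger parallel gripper is mounted at the origin on a cart in front of the work surface, level with it; the furniture and walls round the work are solid. World frame = base frame: x ahead of the robot, y to its left, z up, the work surface at z = 0. Lengths are in m, angles in rad, forces in N, time in s.
With the tool pointing down it reaches from about 0.4 to 0.85 m from the base axis. Payload 10.4 kg.
Tool frame: the origin (TCP) lies midway between the tips of the shut fingers; the grasp point (between the pads) lies 19 mm behind it; z points along the fingers, y is the line along which they close (so a half turn about z gives the same grasp; the last joint's range is limited). The gripper opens to 87 mm and grips with 3 to 60 N. Pads are 19 mm wide; open, the fingers measure 117 mm over their backs; the gripper's body (75 mm by 190 mm) begins 51 mm behind the grasp point.
Start: joints at [1.311, 0.332, -0.065, 1.46, 0.022, 1.35, -0.088], TCP at [0.147, -0.608, 0.223] pointing down, gripper open.
Joint ranges: [-2.6, 2.6], [-0.5, 2.12], [-1.47, 1.34], [0.16, 2.42], [-1.27, 4.41], [0.06, 2.06], [-2.6, 2.6]. Speed limits (rad/s): [2.22, 2.22, 2.79, 2.79, 3.14, 3.14, 3.14].

INTERFACE

Orientations are given as a unit quaternion [x, y, z, w].
In Python, from bench import r gives the robot as it stands.
- The arm moves only by the tool apply_moves, never from a script. Its argument "steps" is a list of rows, each a list of 7 numbers: the turn, a rotation vector about the tool's x, y, z in rad, then the shift along the tool's x, y, z in mm, then the opening, from -1 (shut) to 1 (fully open). In form: [[ax, ay, az, x, y, z, claw], ...]. A call has 1 to 20 rows; each row is the pose to reach, as a shift and turn from the pose commanded when the call began, along the tool's axes at that moment; what a row does not reach only later rows make up. A row lasts 1/12 s, in which the tool goes at most 41.7 mm and 7.16 degrees, less where a joint would pass 70% of its speed; a pose out of reach is approached as far as the arm can. A call with a gripper value outside its range is refused whole. The fingers move at their own pace and stop on an object; "force" is the grip in N (left out, the last holds). Time passes only in rows, so rows that repeat a pose let the fingers close. It gives the time, the measured TCP pose, the force, the opening and the grip force at its end, in the units of the state.
- r.read_state(): the state, without advancing time (a new reading comes with each control period).
- r.camera(name): name is "scene" or "side" or "wrist"; returns a dict with "pixels" (480x640x3 uint8, red, green, blue), "z_map" (480x640 float32, m along the optical axis (not along the pixel's ray), 0 where there is no reading), "fovy" (degrees; the focal length in pixels is half the picture's height over the tangent of half this angle, whatever the lens; pixels are square), "cx", "cy" (the principal point, pixels), "position" and "orientation" of the camera in the world. Camera axes: x right, y down, z forward; pixel columns grow to the right and rows downward; lengths in m; the calibration is good to about 2 mm. A picture is of the moment at which its call begins.
- r.close_job(): hands the job in; it is judged then, once.
The state is a dict: "time": time; "joint_positions": joint angles; "joint_vel": joint speeds; "joint_torque": joint torques, N m; "ee_pos": TCP position; "eef_rot": TCP orientation; "ft_force": force on the tool from outside, world axes, zero at the start; "torque": the same for the moment, N m; "width": finger opening in m; "grip_force": force on a finger pad.
Only numpy, scipy, OpenCV 4.12 (cv2) and the standard library are available. Lean on these libraries where they do the work, as an engineer would, in place of code of your own. Each camera call takes 0.05 s, during which the arm holds its last target. There are 200 camera calls.

TASK

Get the little solder-paste pot ready to run in the bench mixer: nest the large adapter cup in the mixer's drive cup, the small adapter cup in the large one and the capped pot in the small one. The drive cross at the bottom has stopped at some unknown angle, so feel for it by turning: each vessel must drop fully home over the cross below it, not ride on top of it. Keep the pot upright all the while and leave the nest standing straight.

Things in the scene. Friction and masses are not known exactly. Their poses are not given: they have to be found in the camera images.
- drive_mouth (a point): centre of the mouth (66 mm above the bench) of the dark metal drive cup in the mixer's low grey deck. Bore 72 mm, bevelled, 44 mm deep. On its flat floor a cross of two round-topped bars, 56 mm long, 8 wide, 8 high, at an angle not told (same every quarter turn); geared, it does not turn by hand. z up; +x towards the console, 105 mm high, which begins 80 mm behind the axis; deck 55 mm high.
- large_adapter_mid (a point): centre, half-way up, of the large adapter: open grey plastic cup, 68 mm across, 78 high, mouth up, 0.13 kg. Bore 61 mm, bevelled; inner floor 13 mm above its underside, with a cross 8 mm high, bars 48 x 8 mm along this point's x and y. Feet 9 mm high leave a cross-shaped slot 12 mm wide under it, along this point's x and y (z up): the same every quarter turn. Home in the drive cup it stands 34 mm out; riding on the cross, 42 mm.
- small_adapter_mid (a point): centre, half-way up, of the small adapter: open grey plastic cup, 57 mm across, 99 high, mouth up, 0.11 kg. Bore 50 mm, bevelled; inner floor 13 mm above its underside, with a cross 8 mm high, bars 38 x 8 mm along this point's x and y. Feet 9 mm high leave a cross-shaped slot 12 mm wide under it, along this point's x and y (z up): the same every quarter turn. Home in the large cup it stands 34 mm out; riding on the cross, 42 mm.
- paste_pot_mid (a point): centre, half-way up, of the paste pot: closed grey plastic pot 45 mm across, 120 high, about 0.2 kg, its top 28 mm a ribbed cap 46 mm across, fast. Feet 9 mm high leave a cross-shaped slot 12 mm wide under it, along this point's x and y (z up): the same every quarter turn. Home in the small cup it stands 34 mm out; riding on the cross, 42 mm.

How it is judged:
By the outcome, as a careful person would: the job done as asked, in the order asked, and still so for the second after the job is handed in, with the robot touching nothing.
It also fails if it takes over 72 s, if anything falls off the work surface, if the arm or the gripper's body presses on something with over 40 N, if the wrist force passes 120 N, or if a joint passes its speed limit or range.

## Working session

There is one attempt and no reset: what is moved stays moved. The work goes in short steps, Python scripts to look and compute and a tool call to move; the robot and the scene stay as the last step left them, time stands still between calls to the robot, and variables do not carry over. Pictures are saved under pics/ and viewed, at most 10 in all, crops included, and the job is handed in when it is done.

Besides the shell and the picture viewer there is one more tool, called after "Call:" by a JSON object that holds its "fn" and its "kwargs". apply_moves: Moves the arm, as the interface text tells. Its arguments: {"type":"object","properties":{"steps":{"type":"array","items":{"type":"array","items":{"type":"number"}}},"force":{"type":"number"}},"required":["steps"]}

```bash
mkdir -p pics
cat > h.py <<'E'
import numpy as np,cv2
from bench import r
from scipy.spatial.transform import Rotation as R
def cam(n,save=None):
    c=r.camera(n)
    if save: cv2.imwrite('pics/'+save+'.png',c['pixels'][:,:,::-1])
    return c
def pts(c):
    f=240/np.tan(np.radians(c['fovy'])/2); v,u=np.mgrid[0:480,0:640]; z=c['z_map']
    P=np.stack([(u-c['cx'])/f*z,(v-c['cy'])/f*z,z],-1)
    return P@R.from_quat(c['orientation']).as_matrix().T+c['position']
E
python3 - <<'E'
from h import *
ims=[]
for n in ['scene','side','wrist']:
    c=cam(n,n+'0'); np.savez(n+'0.npz',**c); print(n,c['position'],c['orientation'],c['fovy']); ims.append(cv2.resize(c['pixels'][:,:,::-1],(400,300)))
cv2.imwrite('pics/all0.png',np.vstack([np.hstack(ims[:2]),np.hstack([ims[2],ims[2]*0])]))
s=r.read_state(); print(s)
E
```

```text
scene [0.00437081 0.55515717 0.50164213] [-0.33441742  0.78986596 -0.47088944  0.206252  ] 57.785430263569296
side [0.57864493 1.07670135 0.67877519] [ 0.01440723  0.86466316 -0.50205292 -0.0096396 ] 48.89928225558771
wrist [ 0.21560991 -0.5911669   0.38419367] [ 0.77892238 -0.61326627 -0.08169342  0.10252116] 58.32112090981134
{'time': 0.15, 'joint_positions': array([ 1.31141501,  0.33271391, -0.06469093,  1.46070566,  0.02159531,
        1.34990479, -0.08846601]), 'joint_vel': array([ 0.00013992, -0.00354934,  0.00093314, -0.00413274,  0.00062487,
       -0.00028913, -0.00034703]), 'joint_torque': array([ 1.38689153e-03, -6.23631835e+01,  2.50604464e-02, -3.90146399e+01,
       -6.13379921e-02,  3.70948773e-02,  5.97168446e-05]), 'ee_pos': array([ 0.14654141, -0.60729355,  0.22196508]), 'eef_rot': array([ 9.92997489e-01,  1.18134326e-01, -8.19387441e-05, -5.11848274e-04]), 'ft_force': array([ 0.3607926 ,  0.14405531, -0.21337833]), 'torque': array([-0.01127288, -0.00829615,  0.01900753]), 'grip_force': 0.0, 'width': 0.0870497019244751}
```

View pics/all0.png

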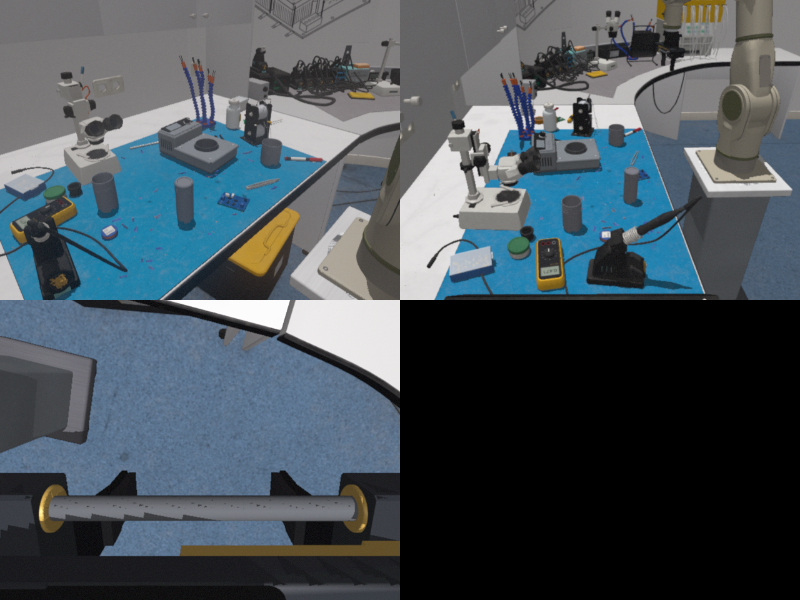

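The picture shows, in scene pixels at 640x480: small cup near (168,309), pot near (295,320), large cup near (434,244) and drive cup near (373,240). The console is on the far side of the mixer.

Run:
```python
from h import *
from scipy.optimize import least_squares
def fit(P,zlo,zhi,rad,name):
    m=(P[:,2]>zlo)&(P[:,2]<zhi); Q=P[m]
    s=least_squares(lambda p:np.hypot(Q[:,0]-p[0],Q[:,1]-p[1])-rad,Q[:,:2].mean(0)+ (Q[:,:2].mean(0)-C)*0.02,loss='soft_l1',f_scale=.002)
    print(name,m.sum(),s.x.round(4),'rms',np.sqrt(np.mean(s.fun**2)).round(4),'ztop',np.percentile(P[:,2],[50,95,99]).round(3))
for n,boxes in {'scene':dict(small=(168,309),pot=(295,320),large=(434,244),drive=(373,240)),'side':dict(small=(914-640,342),pot=(1008-640,296),large=(986-640,215),drive=(914-640,235))}.items():
    c=dict(np.load(n+'0.npz')); P=pts(c); C=c['position'][:2]
    for k,(u,v) in boxes.items():
        p0=P[v,u]; print(n,k,p0.round(3))
        sub=P.reshape(-1,3); d=np.hypot(*(sub[:,:2]-p0[:2]).T); Q=sub[(d<.075)&(c['z_map'].ravel()>0)&(sub[:,2]>0.01)]
        if k!='drive':fit(Q,.015,dict(small=.09,pot=.085,large=.07)[k],dict(small=.0285,pot=.0225,large=.034)[k],k)
    # drive: raised rim 66mm
    sub=P.reshape(-1,3); p0=P[boxes['drive'][1],boxes['drive'][0]]
    m=(np.hypot(*(P[:,:,:2]-p0[:2]).transpose(2,0,1))<.09)&(abs(P[:,:,2]-.066)<.003)
    Q=P[m]; 
    if len(Q):
        (x,y),(w,h),a=cv2.minAreaRect((Q[:,:2]*1000).astype(np.float32)); print('rim',m.sum(),x,y,w,h,a)
s=r.read_state()
im=cv2.imread('pics/scene0.png'); cv2.imwrite('pics/a1.png',np.hstack([cv2.resize(im[180:340,250:490],(400,267),interpolation=2),cv2.resize(cv2.imread('pics/side0.png')[170:400,180:420],(278,267))]))
```

```text
scene small [0.592 0.337 0.066]
small 1553 [0.6156 0.3267] rms 0.003 ztop [0.069 0.099 0.1  ]
scene pot [0.411 0.217 0.079]
pot 972 [0.4286 0.2029] rms 0.0007 ztop [0.083 0.121 0.122]
scene large [ 0.419 -0.179  0.055]
large 901 [ 0.4373 -0.2063] rms 0.002 ztop [0.056 0.078 0.079]
scene drive [ 0.529 -0.112  0.048]
rim 61 587.7930297851562 -73.56472778320312 25.007343292236328 73.23275756835938 36.111324310302734
side small [0.617 0.356 0.077]
small 1373 [0.6167 0.3275] rms 0.0162 ztop [0.068 0.099 0.1  ]
side pot [0.435 0.224 0.079]
pot 624 [0.4289 0.2032] rms 0.0012 ztop [0.08  0.121 0.122]
side large [ 0.441 -0.175  0.06 ]
large 570 [ 0.4377 -0.2058] rms 0.0026 ztop [0.056 0.078 0.08 ]
side drive [ 0.63  -0.091  0.048]
rim 134 611.1666870117188 -57.95775604248047 80.15097045898438 79.75469970703125 48.138309478759766
```

View pics/a1.png

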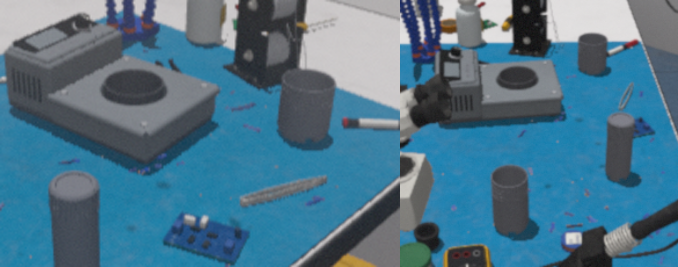

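The crops show the deck's dark drive-cup mouth, the large cup to the right, and clear floor round the pot and cups. I'll work out the wrist camera geometry and check for tall obstacles before moving.

```bash
cat >> h.py <<'E'
def delta(target,yaw=None):
    "shift mm in tool axes from present pose to world target TCP, and az to reach tool-x heading yaw(deg)"
    s=r.read_state(); T=R.from_quat(s['eef_rot']).as_matrix()
    h=np.degrees(np.arctan2(T[1,0],T[0,0]))
    d=T.T@(np.array(target)-s['ee_pos'])*1000
    return d.round(1),'heading',h.round(1),'az',None if yaw is None else np.radians(h-yaw).round(3),'tilt',T[:,2].round(4)
E
python3 - <<'E'
from h import *
s=r.read_state(); T=R.from_quat(s['eef_rot'])
c=dict(np.load('wrist0.npz'))
print('cam pos in tool',T.inv().apply(c['position']-s['ee_pos']).round(3)); print('cam axes in tool',(T.inv()*R.from_quat(c['orientation'])).as_matrix().round(3))
print(delta([.437,-.206,.25],13.6))
M={}
for n in('scene','side'):
    c=dict(np.load(n+'0.npz')); P=pts(c)[c['z_map']>0].reshape(-1,3)
    m=(P[:,2]>.13)&(P[:,2]<.6)&(P[:,0]>.3)&(P[:,0]<.95)&(abs(P[:,1])<.6)
    for q in P[m]: k=tuple((q[:2]//.05*5).astype(int)); M[k]=max(M.get(k,0),q[2])
print({(int(k[0]),int(k[1])):round(float(v),2) for k,v in sorted(M.items())})
E
```

```text
cam pos in tool [ 0.071  0.    -0.162]
cam axes in tool [[-0.    -0.966 -0.26 ]
 [ 1.    -0.    -0.001]
 [ 0.    -0.26   0.966]]
(array([ 376.5, -322. ,  -27.7]), 'heading', np.float64(13.6), 'az', np.float64(-0.001), 'tilt', array([-3.e-04,  1.e-03, -1.e+00]))
{(30, 45): 0.22, (30, 50): 0.27, (35, 45): 0.16, (35, 50): 0.26, (40, 50): 0.21, (45, 45): 0.16, (45, 50): 0.17, (50, -40): 0.18, (50, -35): 0.18, (50, 45): 0.14, (50, 50): 0.14, (55, -40): 0.17, (55, -35): 0.18, (55, -30): 0.18, (60, -40): 0.16, (60, -35): 0.16, (60, -30): 0.16, (70, -40): 0.13, (70, -35): 0.13, (70, 15): 0.21, (70, 20): 0.22, (70, 25): 0.22, (70, 30): 0.2, (75, -40): 0.13, (75, -35): 0.25, (75, -30): 0.25, (75, 20): 0.2, (75, 25): 0.2, (75, 30): 0.18, (80, -35): 0.26, (80, -30): 0.26, (80, -25): 0.31, (80, 20): 0.22, (80, 25): 0.23, (80, 30): 0.22, (85, -35): 0.47, (85, -30): 0.51, (85, -25): 0.51, (85, -20): 0.51, (85, 20): 0.31, (85, 25): 0.32, (85, 30): 0.23, (85, 45): 0.47, (85, 55): 0.47, (90, -60): 0.55, (90, -55): 0.55, (90, -50): 0.56, (90, -45): 0.56, (90, -40): 0.56, (90, -35): 0.57, (90, -30): 0.57, (90, -25): 0.58, (90, -20): 0.58, (90, -15): 0.58, (90, -10): 0.59, (90, -5): 0.59, (90, 0): 0.59, (90, 5): 0.6, (90, 10): 0.6, (90, 15): 0.6, (90, 20): 0.6, (90, 25): 0.6, (90, 30): 0.6, (90, 35): 0.6, (90, 40): 0.6, (90, 45): 0.55, (90, 50): 0.47}
```

Call:
{"fn": "apply_moves", "kwargs": {"steps": [[0,0,0,376,-322,0,1],[0,0,0,376,-322,0,1],[0,0,0,376,-322,0,1],[0,0,0,376,-322,0,1],[0,0,0,376,-322,0,1],[0,0,0,376,-322,0,1],[0,0,0,376,-322,0,1],[0,0,0,376,-322,0,1],[0,0,0,376,-322,0,1],[0,0,0,376,-322,0,1],[0,0,0,376,-322,0,1],[0,0,0,376,-322,0,1],[0,0,0,376,-322,52,1],[0,0,0,376,-322,52,1],[0,0,0,376,-322,52,1],[0,0,0,376,-322,52,1]]}}

```text
time: 1.48
ee_pos: [0.4359, -0.2072, 0.1708]
eef_rot: [0.993, 0.117, -0.001, -0.0]
ft_force: [0.6, -0.3, 0.7]
width: 0.0871
grip_force: 0.0
```

```bash
cat >> h.py <<'E'
def topview(c,cx,cy,z,half=.05,n=300):
    "rectify plane at height z to top view, +x world up? col=x,row=-y"
    f=240/np.tan(np.radians(c['fovy'])/2); M=R.from_quat(c['orientation']).as_matrix()
    g=np.linspace(-half,half,n); X,Y=np.meshgrid(cx+g,cy-g)
    p=(np.stack([X,Y,0*X+z],-1)-c['position'])@M
    return cv2.remap(c['pixels'][:,:,::-1],(p[...,0]/p[...,2]*f+c['cx']).astype(np.float32),(p[...,1]/p[...,2]*f+c['cy']).astype(np.float32),1)
def ring(c,z,cx,cy,rmax,tol=.003):
    P=pts(c); m=(abs(P[...,2]-z)<tol)&(np.hypot(P[...,0]-cx,P[...,1]-cy)<rmax); Q=P[m][:,:2]
    return Q
def circ(Q):
    (x,y),rad=cv2.minEnclosingCircle((Q*1000).astype(np.float32)); return round(x,1),round(y,1),round(rad,1),len(Q)
E
python3 - <<'E'
from h import *
s=r.read_state(); print(s['time'],s['ee_pos'],s['ft_force'])
c=cam('wrist','w1'); np.savez('w1.npz',**c)
P=pts(c)
print('rim',circ(ring(c,.078,.437,-.206,.05)))
print('cross',[len(ring(c,z,.437,-.206,.025,.001)) for z in np.arange(.01,.03,.001)])
Q=ring(c,.021,.437,-.206,.03,.0025); np.savetxt('q.txt',Q)
cv2.imwrite('pics/w1b.png',np.hstack([topview(c,.437,-.206,.02,.05),cv2.resize(c['pixels'][:,:,::-1],(400,300))]))
E
```

```text
1.4833 [ 0.43586802 -0.20721149  0.1708139 ] [ 0.60240874 -0.31934804  0.72980869]
rim (439.4, -206.5, 34.2, 1598)
cross [1, 81, 666, 1615, 1335, 326, 31, 51, 133, 344, 698, 786, 431, 96, 4, 0, 0, 0, 0, 0]
```

View pics/w1b.png

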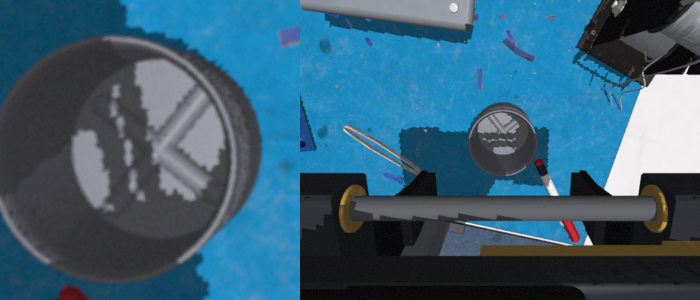

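The rectified view shows the large cup with its inner cross plainly visible at about ±45° in world, crossing near (155,155). I'll measure the angle.

```bash
cat >> h.py <<'E'
def crossang(c,cx,cy,ztop,half,tol=.0025):
    from scipy.optimize import least_squares
    Q=ring(c,ztop-.0015,cx,cy,half,tol)
    best=None
    for a0 in (0,22,45,67):
        def f(p):
            d=Q-[p[0],p[1]]; ca,sa=np.cos(p[2]),np.sin(p[2]); return np.minimum(abs(d@[ca,sa]),abs(d@[-sa,ca]))
        s=least_squares(f,[cx,cy,np.radians(a0)],x_scale=[.001,.001,.05],loss='soft_l1',f_scale=.003)
        if best is None or s.cost<best.cost: best=s
    return len(Q),best.x[:2].round(4),(np.degrees(best.x[2])%90).round(1),'res',np.mean(best.fun).round(4)
E
python3 - <<'E'
from h import *
c=dict(np.load('w1.npz'))
for t in(.0015,.0025,.0035): print(crossang(c,.438,-.206,.021,.025,t))
print(delta([.4385,-.2062,.048]))
E
```

```text
(796, array([ 0.4401, -0.2061]), np.float64(51.9), 'res', np.float64(0.0022))
(1178, array([ 0.44  , -0.2061]), np.float64(51.8), 'res', np.float64(0.002))
(1282, array([ 0.44  , -0.2061]), np.float64(51.7), 'res', np.float64(0.0019))
(array([  2.3,  -0.9, 123.7]), 'heading', np.float64(13.5), 'az', None, 'tilt', array([ 5.e-04, -5.e-04, -1.e+00]))
```

```bash
python3 -c "
from h import *
print(delta([.61,-.058,.18]))"
```

```text
(array([ 203.6, -105.1,   -8.3]), 'heading', np.float64(13.5), 'az', None, 'tilt', array([ 5.e-04, -5.e-04, -1.e+00]))
```

Call:
{"fn": "apply_moves", "kwargs": {"steps": [[0,0,0,204,-105,-8,1],[0,0,0,204,-105,-8,1],[0,0,0,204,-105,-8,1],[0,0,0,204,-105,-8,1],[0,0,0,204,-105,-8,1],[0,0,0,204,-105,-8,1],[0,0,0,204,-105,-8,1],[0,0,0,204,-105,-8,1]]}}

```text
time: 2.2
ee_pos: [0.6113, -0.0564, 0.1798]
eef_rot: [0.993, 0.118, 0.001, -0.0]
ft_force: [-0.3, -1.1, -0.6]
width: 0.087
grip_force: 0.0
```

Run:
```python
from h import *
c=cam('wrist','w2'); np.savez('w2.npz',**c)
P=pts(c); m=np.hypot(P[...,0]-.611,P[...,1]+.058)<.05; print(np.histogram(P[m][:,2],bins=np.arange(0.01,.08,.002)))
for z in(.062,.064,.066):print('rim',circ(ring(c,z,.611,-.058,.05,.0015)))
for t in (.0015,.0025): print(crossang(c,.611,-.058,.030,.029,t))
cv2.imwrite('pics/w2b.png',np.hstack([topview(c,.611,-.058,.066,.06),topview(c,.611,-.058,.03,.05)*1]))
```

```text
(array([   0,  192,  365,   15,   13, 1647, 3177,  167,  325, 1031,  667,
        151,  153,  151,  146,  170,  170,  187,  177,  204,  227,  767,
       2824,  547,  168,  286,  562,  987,  643,    2,    0,    0,    0,
          0]), array([0.01 , 0.012, 0.014, 0.016, 0.018, 0.02 , 0.022, 0.024, 0.026,
       0.028, 0.03 , 0.032, 0.034, 0.036, 0.038, 0.04 , 0.042, 0.044,
       0.046, 0.048, 0.05 , 0.052, 0.054, 0.056, 0.058, 0.06 , 0.062,
       0.064, 0.066, 0.068, 0.07 , 0.072, 0.074, 0.076, 0.078]))
rim (612.8, -58.3, 39.2, 652)
rim (611.7, -58.7, 40.2, 1069)
rim (611.7, -58.7, 40.1, 1454)
(931, array([ 0.6126, -0.0585]), np.float64(12.2), 'res', np.float64(0.0022))
(1410, array([ 0.6125, -0.0585]), np.float64(12.1), 'res', np.float64(0.002))
```

View pics/w2b.png

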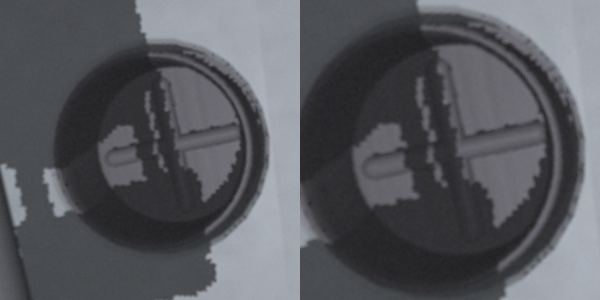

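The view shows the drive cross at about 12° from world x, crossing near (165,148) in the left panel. The angle is known, so I'll fetch the large cup.

```bash
python3 -c "
from h import *
print(r.read_state()['ee_pos'],delta([.439,-.206,.18]))"
```

```text
[ 0.61058972 -0.05771749  0.17957036] (array([-201.4,  104.2,   -0.5]), 'heading', np.float64(13.5), 'az', None, 'tilt', array([ 9.e-04, -7.e-04, -1.e+00]))
```

Call:
{"fn": "apply_moves", "kwargs": {"steps": [[0,0,0,-201,104,0,1],[0,0,0,-201,104,0,1],[0,0,0,-201,104,0,1],[0,0,0,-201,104,0,1],[0,0,0,-201,104,0,1],[0,0,0,-201,104,0,1],[0,0,0,-201,104,0,1],[0,0,0,-201,104,40,1],[0,0,0,-201,104,80,1],[0,0,0,-201,104,115,1],[0,0,0,-201,104,132,1],[0,0,0,-201,104,132,1],[0,0,0,-201,104,132,1],[0,0,0,-201,104,132,0],[0,0,0,-201,104,132,-1],[0,0,0,-201,104,132,-1],[0,0,0,-201,104,132,-1],[0,0,0,-201,104,132,-1]], "force": 25}}

```text
time: 3.75
ee_pos: [0.44, -0.2051, 0.0476]
eef_rot: [0.993, 0.118, 0.001, 0.001]
ft_force: [-1.4, -0.1, 6.9]
width: 0.0667
grip_force: 25.0
```

```bash
python3 -c "
from h import *
s=r.read_state();print(s['ee_pos'],s['width'],s['ft_force'],delta([.612,-.0585,.18],13.5-39.7))"
```

```text
[ 0.44000855 -0.20511124  0.04761665] 0.06673065569170238 [-1.41560912 -0.08441755  6.88643873] (array([ 201.7, -102. , -132.3]), 'heading', np.float64(13.6), 'az', np.float64(0.694), 'tilt', array([ 0.0016, -0.0012, -1.    ]))
```

Call:
{"fn": "apply_moves", "kwargs": {"steps": [[0,0,0,0,0,-40,-1],[0,0,0,0,0,-80,-1],[0,0,0,0,0,-100,-1],[0,0,0.1,36,-18,-100,-1],[0,0,0.22,72,-36,-100,-1],[0,0,0.34,108,-54,-100,-1],[0,0,0.46,144,-72,-100,-1],[0,0,0.58,180,-90,-100,-1],[0,0,0.694,202.5,-101.5,-100,-1],[0,0,0.694,202.5,-101.5,-100,-1],[0,0,0.694,202.5,-101.5,-100,-1],[0,0,0.694,202.5,-101.5,-100,-1]]}}

```text
time: 4.75
ee_pos: [0.6119, -0.0588, 0.1461]
eef_rot: [0.974, -0.226, -0.001, 0.0]
ft_force: [0.1, -1.1, -1.6]
width: 0.0673
grip_force: 25.0
```

Run:
```python
from h import *
c=cam('wrist','w3'); s=r.read_state();print(s['ee_pos'],s['width'],s['ft_force'],delta([.613,-.059,.18],-26.2))
z=s['ee_pos'][2]+.030
print(z,[circ(ring(c,z+d,s['ee_pos'][0],s['ee_pos'][1],.045,.002)) for d in(-.004,-.002,0)])
```

```text
[ 0.61168377 -0.05964553  0.14629314] 0.06703293735880284 [-0.52186342  0.01933544 -1.51748865] (array([  0.9,  -1.1, -33.7]), 'heading', np.float64(-26.2), 'az', np.float64(0.001), 'tilt', array([-9.e-04, -8.e-04, -1.e+00]))
0.17629313881518496 [(621.5, -64.3, 43.3, 2182), (621.5, -64.3, 43.5, 3015), (621.4, -64.3, 43.6, 2979)]
```

Call:
{"fn": "apply_moves", "kwargs": {"steps": [[0,0,0,1,-1,15,-1],[0,0,0,1,-1,30,-1],[0,0,0,1,-1,38,-1],[0,0,0,1,-1,44,-1],[0,0,0,1,-1,50,-1],[0,0,0,1,-1,56,-1],[0,0,0,1,-1,60,-1],[0,0,0,1,-1,60,-1]]}}

```text
time: 5.47
ee_pos: [0.6133, -0.0581, 0.0858]
eef_rot: [0.974, -0.227, -0.0, 0.0]
ft_force: [-0.2, 0.1, -1.2]
width: 0.067
grip_force: 25.0
```

Call:
{"fn": "apply_moves", "kwargs": {"steps": [[0,0,0,0,0,4,-1],[0,0,0,0,0,7,-1],[0,0,0,0,0,10,-1],[0,0,0,0,0,13,-1],[0,0,0,0,0,16,-1],[0,0,0,0,0,16,-1]]}}

```text
time: 5.97
ee_pos: [0.6135, -0.058, 0.0699]
eef_rot: [0.974, -0.227, -0.0, 0.0]
ft_force: [0.7, 0.3, -1.9]
width: 0.0672
grip_force: 25.0
```

Call:
{"fn": "apply_moves", "kwargs": {"steps": [[0,0,0,0,0,0,1],[0,0,0,0,0,0,1],[0,0,0,0,0,0,1],[0,0,0,0,0,-10,1],[0,0,0,0,0,-50,1],[0,0,0,0,0,-90,1],[0,0,0,0,0,-120,1],[0,0,0,0,0,-120,1],[0,0,0,0,0,-120,1]]}}

```text
time: 6.72
ee_pos: [0.6149, -0.058, 0.1935]
eef_rot: [0.974, -0.227, 0.002, -0.0]
ft_force: [-0.1, 0.1, -0.6]
width: 0.087
grip_force: 0.0
```

Run:
```python
from h import *
s=r.read_state();print(s['ee_pos'],s['width'],s['time'])
c=cam('wrist','w4'); np.savez('w4.npz',**c)
for z in(.098,.100,.106,.108): print(z,circ(ring(c,z,.612,-.0585,.037,.001)))
P=pts(c);Q=P[(np.hypot(P[...,0]-.612,P[...,1]+.0585)<.037)&(P[...,2]>.08)]
print(np.percentile(Q[:,2],[50,90,97]))
T=Q[Q[:,2]>np.percentile(Q[:,2],97)-.004]; A=np.c_[T[:,:2]-T[:,:2].mean(0),np.ones(len(T))]; print('plane',np.linalg.lstsq(A,T[:,2],rcond=None)[0])
print(crossang(c,.612,-.0585,.043,.025))
```

```text
[ 0.61489414 -0.05795793  0.19354116] 0.08702998562008084 6.7167
0.098 (612.5, -58.0, 34.2, 576)
0.1 (612.8, -58.3, 34.1, 910)
0.106 (0.0, 0.0, 0.0, 0)
0.108 (0.0, 0.0, 0.0, 0)
[0.30040462 0.30855101 0.31015055]
plane [ 0.69645713 -0.33124959  0.30842092]
(1166, array([ 0.6133, -0.0585]), np.float64(12.0), 'res', np.float64(0.0019))
```

Large cup is home (rim at 100 mm, cross at 12.0°). Next I'll check clearances round the small cup.

Run:
```python
from h import *
A=[]
for n in('scene','side'):
    c=dict(np.load(n+'0.npz')); A.append(pts(c)[c['z_map']>0].reshape(-1,3))
P=np.vstack(A); d=P[:,:2]-[.616,.327]; rr=np.hypot(*d.T); az=np.degrees(np.arctan2(d[:,1],d[:,0]))
for a in range(-180,180,20):
    o=[]
    for lo,hi in((.02,.1),(.1,.14),(.14,.2),(.2,.26),(.26,.4)):
        m=(az>=a)&(az<a+20)&(rr>.04)&(rr<.2)&(P[:,2]>lo)&(P[:,2]<hi); o.append(round(float(np.percentile(rr[m],2)),3) if m.sum()>5 else '-')
    print(a,o)
print(delta([.616-.071,.327,.25],0))
```

```text
-180 ['-', '-', '-', '-', '-']
-160 ['-', '-', '-', '-', '-']
-140 ['-', '-', '-', '-', '-']
-120 ['-', '-', '-', '-', '-']
-100 ['-', '-', '-', '-', '-']
-80 ['-', '-', '-', '-', '-']
-60 ['-', '-', 0.133, 0.136, '-']
-40 [0.157, 0.172, 0.099, 0.114, '-']
-20 [0.149, 0.174, 0.101, 0.102, '-']
0 [0.115, '-', '-', '-', '-']
20 [0.12, '-', '-', '-', '-']
40 [0.096, '-', '-', '-', '-']
60 [0.088, '-', '-', '-', '-']
80 [0.13, '-', '-', '-', '-']
100 [0.163, 0.187, '-', '-', '-']
120 [0.169, 0.184, '-', '-', '-']
140 ['-', '-', '-', '-', '-']
160 ['-', '-', '-', '-', '-']
(array([-231.7, -315.1,  -58.8]), 'heading', np.float64(-26.2), 'az', np.float64(-0.457), 'tilt', array([ 1.5e-03, -5.0e-04, -1.0e+00]))
```

```bash
python3 -c "
from h import *
print(delta([.547,.309,.23],15),r.read_state()['joint_positions'].round(2))"
```

```text
(array([-222. , -299.9,  -38.8]), 'heading', np.float64(-26.2), 'az', np.float64(-0.719), 'tilt', array([ 1.5e-03, -5.0e-04, -1.0e+00])) [ 0.43  0.38 -0.52  1.51  0.19  1.31 -2.14]
```

Call:
{"fn": "apply_moves", "kwargs": {"steps": [[0,0,-0.1,-10,-20,-25,1],[0,0,-0.2,-34,-50,-38,1],[0,0,-0.3,-60,-82,-38,1],[0,0,-0.4,-84,-114,-38,1],[0,0,-0.5,-108,-146,-38,1],[0,0,-0.6,-132,-178,-38,1],[0,0,-0.72,-156,-210,-38,1],[0,0,-0.72,-180,-243,-38,1],[0,0,-0.72,-204,-276,-38,1],[0,0,-0.72,-222,-300,-38,1],[0,0,-0.72,-222,-300,-38,1],[0,0,-0.72,-222,-300,-38,1]]}}

```text
time: 7.77
ee_pos: [0.5451, 0.3112, 0.227]
eef_rot: [0.991, 0.133, -0.001, 0.0]
ft_force: [0.1, -0.1, -0.1]
width: 0.0869
grip_force: 0.0
```

Run:
```python
from h import *
s=r.read_state();print(s['ee_pos'],s['time'],s['joint_positions'].round(2))
c=cam('wrist','w5'); np.savez('w5.npz',**c)
for z in(.098,.099): print(z,circ(ring(c,z,.616,.327,.04,.002)))
for h in (.019,.022):print(crossang(c,.616,.327,.021,h))
print(delta([.616,.327,.2]))
cv2.imwrite('pics/w5b.png',np.hstack([cv2.resize(topview(c,.616,.327,.02,.05),(360,360)),cv2.resize(c['pixels'][:,:,::-1],(440,360))]))
```

```text
[0.54511287 0.31115183 0.22701843] 7.7667 [-0.02  0.44 -0.77  1.41  0.31  1.41 -2.1 ]
0.098 (617.2, 327.3, 28.6, 1166)
0.099 (617.2, 327.3, 28.6, 1054)
(741, array([0.617 , 0.3273]), np.float64(3.9), 'res', np.float64(0.002))
(865, array([0.6171, 0.3273]), np.float64(3.9), 'res', np.float64(0.0019))
(array([72. ,  0.9, 27. ]), 'heading', np.float64(15.1), 'az', None, 'tilt', array([-0.0019, -0.0012, -1.    ]))
```

View pics/w5b.png

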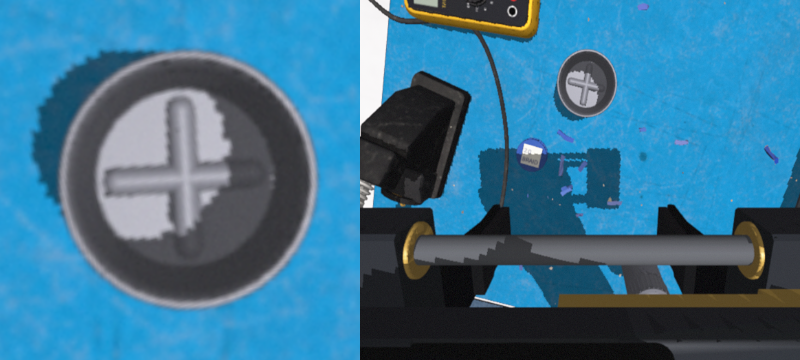

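The view shows the small cup's cross clearly, centred near (185,180) and at 3.9° to world x. I'll grasp it and turn +8.1°.

Call:
{"fn": "apply_moves", "kwargs": {"steps": [[0,0,0,35,1,0,1],[0,0,0,65,1,10,1],[0,0,0,73,1,30,1],[0,0,0,73,1,65,1],[0,0,0,73,1,100,1],[0,0,0,73,1,130,1],[0,0,0,73,1,150,1],[0,0,0,73,1,158,1],[0,0,0,73,1,158,1],[0,0,0,73,1,158,1],[0,0,0,73,1,158,0],[0,0,0,73,1,158,-1],[0,0,0,73,1,158,-1],[0,0,0,73,1,158,-1],[0,0,0,73,1,158,-1],[0,0,0,73,1,158,-1]], "force": 25}}

```text
time: 9.15
ee_pos: [0.6177, 0.3273, 0.0708]
eef_rot: [0.991, 0.131, 0.0, -0.0]
ft_force: [-0.2, -0.3, 2.3]
width: 0.0556
grip_force: 25.0
```

```bash
python3 -c "
from h import *
s=r.read_state();print(s['ee_pos'],s['width'],s['ft_force'],delta([.6128,-.0583,.19],15.1+8.1))"
```

```text
[0.61770781 0.32728296 0.07082257] 0.055603482662179474 [-0.21723714 -0.32214378  2.29061619] (array([-104.9,  371.1, -119.2]), 'heading', np.float64(15.1), 'az', np.float64(-0.142), 'tilt', array([ 4.e-04,  2.e-04, -1.e+00]))
```

Call:
{"fn": "apply_moves", "kwargs": {"steps": [[0,0,0,0,0,-40,-1],[0,0,0,0,0,-80,-1],[0,0,0,0,0,-120,-1],[0,0,0,-6,20,-130,-1],[0,0,-0.03,-17,60,-130,-1],[0,0,-0.06,-28,99,-130,-1],[0,0,-0.09,-39,138,-130,-1],[0,0,-0.12,-50,177,-130,-1],[0,0,-0.142,-61,216,-130,-1],[0,0,-0.142,-72,255,-130,-1],[0,0,-0.142,-83,294,-130,-1],[0,0,-0.142,-94,333,-130,-1],[0,0,-0.142,-105,371,-130,-1],[0,0,-0.142,-105,371,-130,-1],[0,0,-0.142,-105,371,-130,-1],[0,0,-0.142,-105,371,-130,-1]]}}

```text
time: 10.48
ee_pos: [0.6125, -0.0578, 0.2005]
eef_rot: [0.98, 0.201, 0.0, -0.0]
ft_force: [0.2, 1.5, -0.9]
width: 0.0557
grip_force: 25.0
```

```bash
python3 -c "
from h import *
s=r.read_state();print(s['ee_pos'],s['width'],s['ft_force'],s['joint_positions'].round(2),delta([.6128,-.0583,.1258],23.2))"
```

```text
[ 0.61251998 -0.05775135  0.20050039] 0.055719405296306986 [ 0.2484448   1.46958703 -0.922987  ] [ 0.56  0.41 -0.7   1.49  0.27  1.34 -1.33] (array([ 0. ,  0.7, 74.7]), 'heading', np.float64(23.2), 'az', np.float64(0.0), 'tilt', array([-1.e-04,  6.e-04, -1.e+00]))
```

Call:
{"fn": "apply_moves", "kwargs": {"steps": [[0,0,0,0,0.7,15,-1],[0,0,0,0,0.7,24,-1],[0,0,0,0,0.7,30,-1],[0,0,0,0,0.7,36,-1],[0,0,0,0,0.7,42,-1],[0,0,0,0,0.7,50,-1],[0,0,0,0,0.7,60,-1],[0,0,0,0,0.7,70,-1],[0,0,0,0,0.7,80,-1],[0,0,0,0,0.7,84,-1],[0,0,0,0,0.7,84,-1]]}}

```text
time: 11.4
ee_pos: [0.6121, -0.0591, 0.115]
eef_rot: [0.98, 0.201, -0.001, -0.0]
ft_force: [0.5, 0.4, -0.7]
width: 0.0562
grip_force: 25.0
```

Call:
{"fn": "apply_moves", "kwargs": {"steps": [[0,0,0,0,0,3,-1],[0,0,0,0,0,6,-1],[0,0,0,0,0,8,-1],[0,0,0,0,0,9.5,-1],[0,0,0,0,0,9.5,-1]]}}

```text
time: 11.82
ee_pos: [0.6128, -0.0591, 0.1068]
eef_rot: [0.98, 0.201, -0.0, 0.0]
ft_force: [0.6, 0.6, -1.2]
width: 0.0559
grip_force: 25.0
```

Call:
{"fn": "apply_moves", "kwargs": {"steps": [[0,0,0,0,0,1,-1],[0,0,0,0,0,1,1],[0,0,0,0,0,1,1],[0,0,0,0,0,1,1],[0,0,0,0,0,-15,1],[0,0,0,0,0,-55,1],[0,0,0,0,0,-95,1],[0,0,0,0,0,-115,1],[0,0,0,0,0,-115,1],[0,0,0,0,0,-115,1]]}}

```text
time: 12.65
ee_pos: [0.6136, -0.0589, 0.2235]
eef_rot: [0.98, 0.201, 0.001, 0.001]
ft_force: [-0.2, 0.6, -0.6]
width: 0.0869
grip_force: 0.0
```

Run:
```python
from h import *
s=r.read_state();print(s['ee_pos'],s['width'],s['time'])
c=cam('wrist','w6'); np.savez('w6.npz',**c)
for z in(.132,.134,.142): print(z,circ(ring(c,z,.6128,-.0585,.032,.001)))
for z in(.098,.1,.108): print(z,circ(ring(c,z,.6128,-.0585,.036,.001)))
print(crossang(c,.6128,-.0585,.056,.02))
print(delta([.429,.203,.22],0), r.read_state()['joint_positions'].round(2))
```

```text
[ 0.61362806 -0.05894506  0.22351578] 0.08689020111486057 12.65
0.132 (612.3, -59.2, 28.7, 497)
0.134 (612.4, -59.1, 28.6, 784)
0.142 (0.0, 0.0, 0.0, 0)
0.098 (612.8, -58.4, 34.0, 329)
0.1 (612.9, -58.3, 33.9, 551)
0.108 (614.3, -58.5, 27.4, 116)
(706, array([ 0.6129, -0.0589]), np.float64(12.2), 'res', np.float64(0.002))
(array([ -65.8, -313.3,    1.8]), 'heading', np.float64(23.2), 'az', np.float64(0.405), 'tilt', array([ 2.e-04, -4.e-04, -1.e+00])) [ 0.56  0.4  -0.71  1.46  0.26  1.38 -1.32]
```

Small cup is home (rim at 134 mm). The feet slots under the pot may show in the fixed views, so I'll check enlarged crops.

Run:
```python
from h import *
o=[]
for n in('scene','side'):
    c=dict(np.load(n+'0.npz')); f=240/np.tan(np.radians(c['fovy'])/2); p=(np.array([.4288,.203,.012])-c['position'])@R.from_quat(c['orientation']).as_matrix()
    u,v=int(p[0]/p[2]*f+c['cx']),int(p[1]/p[2]*f+c['cy']); print(n,u,v)
    k=c['pixels'][v-30:v+30,u-40:u+40,::-1]; o.append(cv2.resize(cv2.convertScaleAbs(k,alpha=1.8),(400,300),interpolation=2))
cv2.imwrite('pics/pot.png',np.hstack(o))
```

```text
scene 296 343
side 368 316
```

View pics/pot.png

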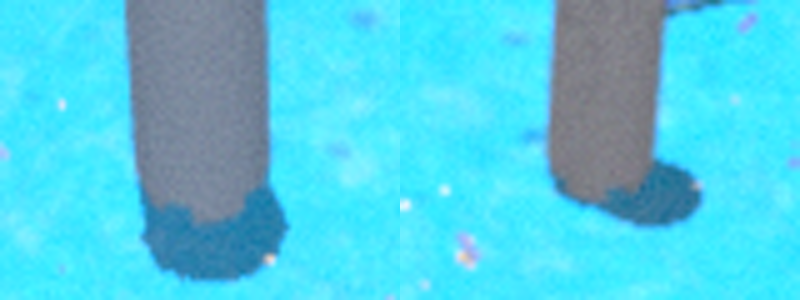

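The crops show the slots as notches: scene at about (178,212) and (250,205), side at about (621,190). That puts the slot axes near 19° in world, so about -6° of turn is needed, to be finished by feel.

```bash
python3 -c "
from h import *
print(delta([.4288,.203,.225],23.2))"
```

```text
(array([ -66. , -313.4,   -3.2]), 'heading', np.float64(23.2), 'az', np.float64(-0.0), 'tilt', array([ 2.e-04, -4.e-04, -1.e+00]))
```

Call:
{"fn": "apply_moves", "kwargs": {"steps": [[0,0,0,-66,-313,-3,1],[0,0,0,-66,-313,-3,1],[0,0,0,-66,-313,-3,1],[0,0,0,-66,-313,-3,1],[0,0,0,-66,-313,-3,1],[0,0,0,-66,-313,-3,1],[0,0,0,-66,-313,-3,1],[0,0,0,-66,-313,-3,1],[0,0,0,-66,-313,-3,1],[0,0,0,-66,-313,-3,1],[0,0,0,-66,-313,-3,1]]}}

```text
time: 13.62
ee_pos: [0.429, 0.2016, 0.2241]
eef_rot: [0.98, 0.201, -0.001, 0.0]
ft_force: [0.5, -0.4, 0.1]
width: 0.0868
grip_force: 0.0
```

Run:
```python
from h import *
s=r.read_state();print(s['ee_pos'],s['time'],s['joint_positions'].round(2))
c=cam('wrist','w7')
print([circ(ring(c,.120,.429,.203,.035,t)) for t in (.0015,.003)])
print(delta([.4288,.203,.092],23.2))
```

```text
[0.4290289  0.20159286 0.22413938] 13.6167 [ 0.38  0.06 -0.93  1.8   0.05  1.31 -1.73]
[(430.2, 203.3, 22.9, 2867), (430.1, 203.7, 23.4, 3835)]
(array([  0.4,  -1.8, 132.2]), 'heading', np.float64(23.1), 'az', np.float64(-0.002), 'tilt', array([-1.3e-03, -5.0e-04, -1.0e+00]))
```

Call:
{"fn": "apply_moves", "kwargs": {"steps": [[0,0,0,1.5,-1,40,1],[0,0,0,1.5,-1,80,1],[0,0,0,1.5,-1,112,1],[0,0,0,1.5,-1,126,1],[0,0,0,1.5,-1,132,1],[0,0,0,1.5,-1,132,1],[0,0,0,1.5,-1,132,0],[0,0,0,1.5,-1,132,-1],[0,0,0,1.5,-1,132,-1],[0,0,0,1.5,-1,132,-1],[0,0,0,1.5,-1,132,-1],[0,0,0,1.5,-1,132,-1]], "force": 30}}

```text
time: 14.67
ee_pos: [0.4302, 0.2042, 0.0934]
eef_rot: [0.98, 0.201, 0.0, 0.0]
ft_force: [0.0, -0.2, -0.5]
width: 0.0551
grip_force: 0.0
```

```bash
python3 -c "
from h import *
s=r.read_state();print(s['ee_pos'],s['width'],s['ft_force'],delta([.6128,-.0588,.24],17.2))"
```

```text
[0.43023896 0.2041787  0.09342107] 0.05506552554828685 [ 0.01145737 -0.21441093 -0.50945848] (array([  64.4,  313.7, -146.4]), 'heading', np.float64(23.2), 'az', np.float64(0.104), 'tilt', array([ 8.e-04, -1.e-04, -1.e+00]))
```

Call:
{"fn": "apply_moves", "kwargs": {"steps": [[0,0,0,0,0,0,-1],[0,0,0,0,0,0,-1],[0,0,0,0,0,0,-1],[0,0,0,0,0,0,-1],[0,0,0,0,0,-10,-1]]}}

```text
time: 15.08
ee_pos: [0.4288, 0.2036, 0.1018]
eef_rot: [0.98, 0.201, -0.001, 0.0]
ft_force: [0.1, -0.5, -2.1]
width: 0.0456
grip_force: 30.0
```

```bash
python3 -c "
from h import *
s=r.read_state();print(s['ee_pos'],s['width'],s['ft_force'],delta([.6128,-.0588,.24],17.2))"
```

```text
[0.4288488  0.20356488 0.10182608] 0.04560677445148891 [ 0.11658476 -0.48870691 -2.12024611] (array([  65.3,  313.6, -138.5]), 'heading', np.float64(23.2), 'az', np.float64(0.105), 'tilt', array([-2.8e-03, -9.0e-04, -1.0e+00]))
```

Call:
{"fn": "apply_moves", "kwargs": {"steps": [[0,0,0,0,0,-20,-1],[0,0,0,0,0,-55,-1],[0,0,0,0,0,-95,-1],[0,0,0,2,10,-130,-1],[0,0,0,8,38,-148,-1],[0,0,0.03,15,74,-148,-1],[0,0,0.06,23,112,-148,-1],[0,0,0.09,31,150,-148,-1],[0,0,0.105,39,188,-148,-1],[0,0,0.105,47,226,-148,-1],[0,0,0.105,55,262,-148,-1],[0,0,0.105,61,292,-148,-1],[0,0,0.105,65,309,-148,-1],[0,0,0.105,65,314,-148,-1],[0,0,0.105,65,314,-148,-1],[0,0,0.105,65,314,-148,-1]]}}

```text
time: 16.42
ee_pos: [0.6129, -0.0577, 0.2512]
eef_rot: [0.989, 0.15, -0.0, -0.0]
ft_force: [-0.3, 0.5, -1.9]
width: 0.045
grip_force: 30.0
```

```bash
python3 -c "
from h import *
s=r.read_state();print(s['ee_pos'],s['width'],s['ft_force'],delta([.6128,-.0588,.143],17.2))"
```

```text
[ 0.61290994 -0.05773708  0.25122   ] 0.04504798359289767 [-0.25533847  0.48691023 -1.91028295] (array([ -0.4,   1.1, 108.2]), 'heading', np.float64(17.2), 'az', np.float64(0.001), 'tilt', array([-4.e-04,  9.e-04, -1.e+00]))
```

Call:
{"fn": "apply_moves", "kwargs": {"steps": [[0,0,0,0,1,12,-1],[0,0,0,0,1,18,-1],[0,0,0,0,1,24,-1],[0,0,0,0,1,30,-1],[0,0,0,0,1,36,-1],[0,0,0,0,1,46,-1],[0,0,0,0,1,58,-1],[0,0,0,0,1,70,-1],[0,0,0,0,1,82,-1],[0,0,0,0,1,92,-1],[0,0,0,0,1,98,-1],[0,0,0,0,1,98,-1]]}}

```text
time: 17.42
ee_pos: [0.6129, -0.0598, 0.1512]
eef_rot: [0.989, 0.149, -0.001, -0.0]
ft_force: [-0.1, -0.9, -2.6]
width: 0.0454
grip_force: 30.0
```

In the bore with no contact. I'll lower gently onto or over the cross.

Call:
{"fn": "apply_moves", "kwargs": {"steps": [[0,0,0,0,0,2,-1],[0,0,0,0,0,3.5,-1],[0,0,0,0,0,5,-1],[0,0,0,0,0,5,-1]]}}

```text
time: 17.75
ee_pos: [0.6138, -0.0598, 0.1482]
eef_rot: [0.989, 0.149, 0.0, 0.0]
ft_force: [-0.2, -0.3, -1.2]
width: 0.0455
grip_force: 30.0
```

Call:
{"fn": "apply_moves", "kwargs": {"steps": [[0,0,0,0,0,0,-1],[0,0,0,0,0,1.5,-1],[0,0,0,0,0,1.5,-1]]}}

```text
time: 18.0
ee_pos: [0.6136, -0.0598, 0.1465]
eef_rot: [0.989, 0.149, 0.0, 0.0]
ft_force: [0.7, -0.3, -1.1]
width: 0.0453
grip_force: 30.0
```

Call:
{"fn": "apply_moves", "kwargs": {"steps": [[0,0,0,0,0,1.5,-1],[0,0,0,0,0,3,-1],[0,0,0,0,0,4,-1],[0,0,0,0,0,4,-1]]}}

```text
time: 18.33
ee_pos: [0.6135, -0.0599, 0.1422]
eef_rot: [0.989, 0.149, -0.0, -0.0]
ft_force: [0.5, 0.0, -2.0]
width: 0.0457
grip_force: 30.0
```

Call:
{"fn": "apply_moves", "kwargs": {"steps": [[0,0,0,0,0,0.5,-1],[0,0,0,0,0,0.5,1],[0,0,0,0,0,0.5,1],[0,0,0,0,0,0.5,1],[0,0,0,0,0,0.5,1],[0,0,0,0,0,-15,1],[0,0,0,0,0,-55,1],[0,0,0,0,0,-95,1],[0,0,0,0,0,-125,1],[0,0,0,0,0,-125,1],[0,0,0,0,0,-125,1]]}}

```text
time: 19.25
ee_pos: [0.6146, -0.0596, 0.2697]
eef_rot: [0.989, 0.149, 0.002, 0.001]
ft_force: [-0.2, 0.2, -1.1]
width: 0.0865
grip_force: 0.0
```

Run:
```python
from h import *
s=r.read_state();print(s['ee_pos'],s['width'],s['time'],s['ft_force'])
c=cam('wrist','w8'); P=pts(c)
m=(np.hypot(P[...,0]-.6128,P[...,1]+.0588)<.019)&(P[...,2]<.2); T=P[m]; T=T[abs(T[:,2]-np.median(T[:,2]))<.004]
A=np.c_[T[:,:2]-T[:,:2].mean(0),np.ones(len(T))]; print('top z & slope',np.linalg.lstsq(A,T[:,2],rcond=None)[0].round(4),len(T))
for z,q in((.167,.03),(.134,.03),(.1,.036),(.066,.045)): print(z,circ(ring(c,z,.6128,-.0588,q,.0015)))
d=cam('side','s8'); u=cam('scene','sc8')
cv2.imwrite('pics/fin.png',np.hstack([cv2.resize(d['pixels'][100:280,180:420,::-1],(400,300)),cv2.resize(u['pixels'][120:300,260:500,::-1],(400,300))]))
```

```text
[ 0.61457213 -0.05956633  0.26970365] 0.08654190711450796 19.25 [-0.19500487  0.16124196 -1.08309284]
top z & slope [-0.0078  0.0204  0.1671] 2689
0.167 (613.6, -60.6, 23.1, 3370)
0.134 (612.5, -59.0, 28.4, 465)
0.1 (612.9, -58.5, 33.9, 451)
0.066 (611.8, -58.8, 40.0, 512)
```

View pics/fin.png

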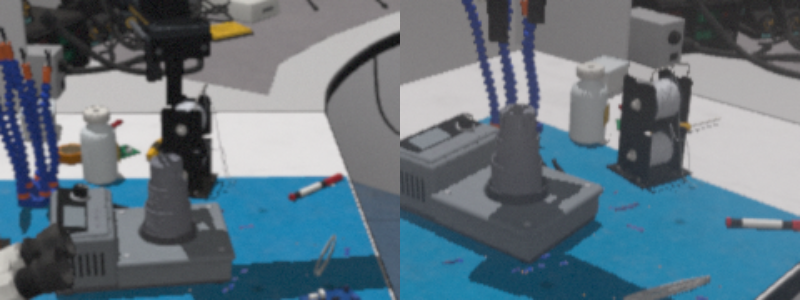

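The views show all three vessels nested upright. The pot's top is at 167 mm (home is 168; riding on the cross it would be 176) and the gripper is clear, so I'm handing in.

```bash
python3 -c "
from h import *
print(r.close_job())"
```

```text
the job is handed in; nothing more can be done
None
```

The large cup, small cup and capped pot are nested in the drive cup, each fully home over the cross below it. The nest stands straight to within about 1°, and I handed the job in at about 19 s of robot time.

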